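Tighten the glass clamp of a pastry display shelf with a break-over torque wrench

TASK

Take the torque wrench from the rubber mat, fit its ring right down over the hexagon nut of the glass shelf's clamp, and tighten the nut clockwise until the wrench's joint breaks over at its set torque. Stop there: do not drive the handle on to the end of its break travel or strain the clamp, or the glass may crack. Then lift the wrench off and lay it back flat along the mat, without knocking the shelf or shifting the pastries.

Things in the scene. Friction and masses are not known exactly. Their poses are not given: they have to be found in the camera images.
- wrench: break-over torque wrench, 243 mm long, about 0.5 kg, lying flat on the mat: black ribbed grip 105 long, 26 wide, 24 high; 17 x 16 steel tube; pivot; ring head. Origin: underside of the grip, 12.5 ahead of the grip's middle. x points along the wrench to the ring, z up. In x: grip -65 to 40, tube 40 to 94, pivot 105, ring centre 145 when straight, balance point about 23
- ring (a point): centre of the wrench ring's underside, moving with the head; z up; x along the head, away from the handle. Ring 53 mm outside, 18 thick, open through, hexagon hole 32 across flats with two flats square to x. Fits the nut only with its x within about 7 deg of the nut's x turned by a multiple of 60 deg; has that play each way when on. Pressed on askew it pitches the wrench in the fingers
- wrench_head (a joint): break angle of the wrench in rad. A preload spring holds it at 0 (straight) until about 1.3 N m at the pivot (12 N pushed sideways at the wrench's origin); then the handle swings on clockwise past the head at nearly the same torque: the break-over, complete by 0.1. Past 0.25 it nears its solid end (0.30) and over-tightens. Springs back to 0 when let go
- nut: brass cap nut of the glass clamp, 30 mm across flats, hexagon 17 high, chamfered, domed cap to 26.5. Origin: on its axis at its underside, the height at which the ring comes to rest. z up, x square to a flat. Hand-tight: it drags (0.5 N m) as it turns clockwise seen from above, then comes up solid after an unknown 0.18 to 0.55 rad. Turned back, it loosens
- nut_seat (a point): top face of the round clamp hub (53 mm across) under the nut, on the nut's axis, 88 mm above the counter and 16 above the glass; fixed to the shelf
- shelf: fixed glass display shelf: pane 270 (x) x 300 (y) x 10 mm, its top 72 above the counter; front post with the clamp and nut; rear rail. Origin: on the counter under the nut's axis, x towards the rear rail, z up. The pane runs from x -35 to 235 and y -150 to 150; the space at the front (x below -35) is open for the handle, the pastries stand at x above 40
- mat: grey rubber mat fixed on the counter, 290 (x) x 130 (y) x 3 mm, origin under its centre, z up. The wrench lies along its x at the start and goes back on it
- croissant: loose croissant, about 140 mm long and 68 high, on the glass behind the clamp; leave it be. Origin on the glass at its middle
- bun: loose round bun, 100 mm across and 49 high, on the glass behind the clamp; leave it be. Origin: underside centre
- cookies: stack of four cookies, 80 mm across and 56 high, on the counter; leave it be. Origin: underside centre

How it is judged:
By the outcome, as a careful person would: the job done as asked, in the order asked, and still so for the second after the job is handed in, with the robot touching nothing.
It also fails if it takes over 69 s, if anything falls off the work surface, if the arm or the gripper's body presses on something with over 40 N, if the wrist force passes 120 N, or if a joint passes its speed limit or range.

ROBOT

A 7-joint arm with a two-finger parallel gripper is mounted at the origin on the work surface. World frame = base frame: x ahead of the robot, y to its left, z up, the work surface at z = 0. Lengths are in m, angles in rad, forces in N, time in s.
With the tool pointing down it reaches from about 0.4 to 0.85 m from the base axis. Payload 6.9 kg.
Tool frame: the origin (TCP) lies at the very end of the fingers, on their centre line; the grasp point (between the pads) lies 19 mm behind it; z points along the fingers, y is the direction in which the jaws open and shut (so a half turn about z gives the same grasp; the last joint's range is limited). The gripper opens to 85 mm and grips with 20 to 120 N. Pads are 22 mm wide; open, the fingers measure 114 mm over their backs; the gripper's body (76 mm by 85 mm) begins 54 mm behind the grasp point. The pads swing forward as they close: fully open they stand 13 mm farther back than shut.
Start: joints at [-1.22, 0.507, -0.238, 1.5, 0.126, 1.149, -0.155], TCP at [0.151, 0.606, 0.231] pointing down, gripper open.
Joint ranges: [-3.08, 3.08], [-0.24, 2.05], [-1.43, 1.35], [0, 2.5], [-1.52, 4.66], [0.17, 1.96], [-2.89, 2.89]. Speed limits (rad/s): [2.39, 2.39, 3.14, 3.14, 3.14, 3.14, 3.14].

INTERFACE

Orientations are given as [roll, pitch, yaw] about the fixed x, y, z axes, in that order (R = Rz(yaw) Ry(pitch) Rx(roll)).
In Python, from plant import monitor, viewer, ticket gives the robot as it stands.
- The arm moves only by the tool step_arm, never from a script. Its argument "steps" is a list that holds one entry, the list of rows, each a list of 4 numbers: the shift along the tool's x, y, z in m, then the turn about the tool's z in rad. In form: [[[dx, dy, dz, spin], ...]]. A call has exactly 10 rows; each row is the pose to reach, as a shift and turn from the pose commanded when the call began, along the tool's axes at that moment; what a row does not reach only later rows make up. A row lasts 1/8 s, in which the tool goes at most 62.5 mm and 10.7 degrees, less where a joint would pass 70% of its speed; a pose out of reach is approached as far as the arm can. A call with a gripper value outside its range is refused whole. "hand" is the closure, from -1 (fully open) to 1 (shut), set as the call begins (left out, the last holds). The fingers move at their own pace and stop on an object; "newtons" is the grip in N (left out, the last holds). Time passes only in rows, so rows that repeat a pose let the fingers close, or fill a call up. It gives the time, the measured TCP pose, the force and the opening at its end, in the units of the state.
- monitor.read_state(): the state, without advancing time (a new reading comes with each control period).
- viewer.grab_frame(name): name is "scene" or "top" or "wrist"; returns the picture (480x640x3 uint8, red, green, blue); there is no depth.
- viewer.calibration(name): a dict with "fov_y" (degrees; the focal length in pixels is half the picture's height over the tangent of half this angle, whatever the lens; pixels are square), "cx", "cy" (the principal point, pixels), "pose" (4x4, takes a point from camera to world coordinates); the wrist camera has in their place "T_tool_cam" (4x4, takes a point from camera to tool coordinates, whose origin is the TCP and whose axes are the flange's). Camera axes: x right, y down, z forward; pixel columns grow to the right and rows downward; lengths in m; the calibration is good to about 2 mm. A picture is of the moment at which its call begins: read the wrist's pose just before it. calibration takes no time and is no camera call.
- ticket.sign_off(): hands the job in, once; it reports no verdict.
Trained networks look in the newest picture that a camera, given by its name, has taken for a name from the list of things; names that differ only in an ending like _2 or _b are one class to them, and where a whole thing is asked for, a point or a joint stands for the part that bears it (a point fixed in the world has none). Each returns a list of dicts, best first, with "confidence" (0 to 1); they miss things now and then, are a little off and sometimes report something else, mostly with a low value. They report only what shows in the picture. A call takes as long as a camera call.
- viewer.regions_of(camera, name): "pixels" (480x640 bool, what is visible of it) and "uv" ([column, row] in pixels, amid what is visible of it).
- viewer.place_of(camera, name): "uv" ([column, row] in pixels: a listed point, or the origin of a listed thing).
The state is a dict: "t": time; "joint_positions": joint angles; "joint_vel": joint speeds; "joint_efforts": joint torques, N m; "tcp_pos": TCP position; "eef_rot": TCP orientation; "force": force on the tool from outside, world axes, zero at the start; "wrist_torque": the same for the moment, N m; "width": finger opening in m.
Only numpy, scipy, OpenCV 4.12 (cv2) and the standard library are available. Lean on these libraries where they do the work, as an engineer would, in place of code of your own. Each camera call takes 0.05 s, during which the arm holds its last target.

## Working session

There is one attempt and no reset: what is moved stays moved. The work goes in short steps, Python scripts to look and compute and a tool call to move; the robot and the scene stay as the last step left them, time stands still between calls to the robot, and variables do not carry over. Pictures are saved under pics/ and viewed, and the job is handed in when it is done.

Besides the shell and the picture viewer there is one more tool, called after "Emit:" in YAML: its name, and indented under it one key for each argument. step_arm: Moves the arm, as the interface text tells. Its arguments: {"type":"object","properties":{"steps":{"type":"array","items":{"type":"array","items":{"type":"array","items":{"type":"number"}}}},"hand":{"type":"number"},"newtons":{"type":"number"}},"required":["steps"]}

```bash
mkdir -p pics; ls; cat > h.py <<'E'
import numpy as np,cv2
from plant import monitor,viewer,ticket
from scipy.spatial.transform import Rotation as R
def st(): return monitor.read_state()
def T():
    s=st();M=np.eye(4);M[:3,:3]=R.from_euler('xyz',s['eef_rot']).as_matrix();M[:3,3]=s['tcp_pos'];return M
def cam(n):
    c=viewer.calibration(n);f=240/np.tan(np.radians(c['fov_y'])/2)
    P=np.array(c['pose']) if 'pose' in c else T()@np.array(c['T_tool_cam'])
    return f,c['cx'],c['cy'],P
def at(n,uv,z,C=None):
    f,cx,cy,P=C or cam(n)
    d=P[:3,:3]@np.array([(uv[0]-cx)/f,(uv[1]-cy)/f,1]);o=P[:3,3]
    return o+d*(z-o[2])/d[2]
def proj(p,C):
    f,cx,cy,P=C;q=P[:3,:3].T@(np.array(p)-P[:3,3]);return np.array([cx+f*q[0]/q[2],cy+f*q[1]/q[2]])
def save(n,fn):
    im=viewer.grab_frame(n);cv2.imwrite('pics/'+fn,im[:,:,::-1]);return im
E
python3 - <<'E'
from h import *
s=st();print({k:np.round(v,3) for k,v in s.items()})
for n in ['scene','top','wrist']:
    C=cam(n);print(n,np.round(C[0],1),C[1:3],np.round(C[3],3).tolist(),viewer.calibration(n).keys())
    save(n,n+'0.png')
print(np.round(viewer.calibration('wrist')['T_tool_cam'],3))
E
```

```text
pics
{'t': np.float64(0.0), 'joint_positions': array([-1.22 ,  0.508, -0.238,  1.501,  0.126,  1.149, -0.155]), 'joint_vel': array([ 0.   , -0.001, -0.   ,  0.   , -0.   , -0.002,  0.   ]), 'joint_efforts': array([-0.0000e+00, -6.2059e+01, -2.1870e+00, -2.4965e+01,  1.3000e-02,
        1.2000e-02, -0.0000e+00]), 'tcp_pos': array([0.151, 0.606, 0.23 ]), 'eef_rot': array([-3.14 ,  0.   ,  2.897]), 'force': array([-0.215, -0.742,  0.299]), 'wrist_torque': array([-0.05 ,  0.025, -0.044]), 'width': np.float64(0.085)}
scene 511.1 (321.7234776070591, 232.57050281033383) [[0.875, 0.351, -0.333, 0.92], [0.484, -0.654, 0.582, -0.606], [-0.013, -0.67, -0.742, 0.897], [0.0, 0.0, 0.0, 1.0]] dict_keys(['fov_y', 'cx', 'cy', 'pose'])
top 445.9 (317.060894906203, 240.373216009695) [[0.013, -0.993, 0.12, 0.421], [-1.0, -0.012, 0.01, 0.0], [-0.009, -0.12, -0.993, 1.304], [0.0, 0.0, 0.0, 1.0]] dict_keys(['fov_y', 'cx', 'cy', 'pose'])
wrist 373.0 (328.1552008696476, 239.17040090411203) [[0.243, 0.928, 0.281, 0.08], [0.97, -0.232, -0.073, 0.624], [-0.002, 0.291, -0.957, 0.373], [0.0, 0.0, 0.0, 1.0]] dict_keys(['fov_y', 'cx', 'cy', 'T_tool_cam'])
[[-0.001 -0.957 -0.29   0.074]
 [ 1.    -0.001 -0.001  0.   ]
 [ 0.001 -0.29   0.957 -0.143]
 [ 0.     0.     0.     1.   ]]
```

View pics/scene0.png

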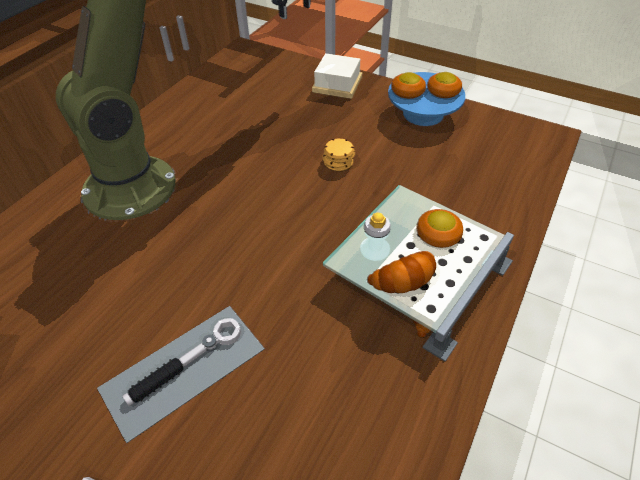

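View pics/top0.png

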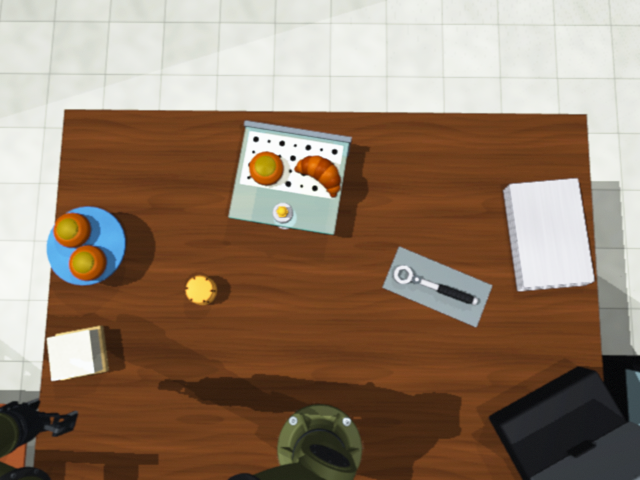

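```bash
python3 - <<'E'
from h import *
Z=dict(wrench=.003,ring=.003,nut=.088,nut_seat=.088,shelf=0,mat=0,croissant=.072,bun=.072,cookies=0)
for n in ['top','scene']:
    C=cam(n);save(n,n+'1.png')
    for k,z in Z.items():
        for r in viewer.place_of(n,k)[:2]:
            print(n,k,round(r['confidence'],2),np.round(r['uv'],1),np.round(at(n,r['uv'],z,C),4))
print(st()['t'])
E
```

```text
top wrench 0.65 [447.1 294.5] [ 0.4247 -0.3638  0.003 ]
top ring 0.75 [403.8 274.1] [ 0.482  -0.2395  0.003 ]
top ring 0.18 [446.  295.2] [ 0.4227 -0.3606  0.003 ]
top nut 0.66 [283.5 211.9] [0.6457 0.1071 0.088 ]
top nut_seat 0.78 [280.8 210.7] [0.649  0.1147 0.088 ]
top shelf 0.62 [284.4 215.2] [0.652  0.1119 0.    ]
top mat 0.71 [435.3 287.7] [ 0.4439 -0.3309  0.    ]
top croissant 0.81 [316.6 173.8] [0.7593 0.0171 0.072 ]
top bun 0.95 [267.  171.9] [0.7633 0.158  0.072 ]
top cookies 0.65 [205.1 290.3] [0.4275 0.3382 0.    ]
scene wrench 0.72 [161.5 379.5] [ 0.4337 -0.3729  0.003 ]
scene ring 0.65 [226. 335.] [ 0.4838 -0.237   0.003 ]
scene nut 0.65 [376.9 222.1] [0.6477 0.1126 0.088 ]
scene nut_seat 0.85 [381.2 222.3] [0.6562 0.1164 0.088 ]
scene shelf 0.6 [376.7 247. ] [0.6508 0.1189 0.    ]
scene mat 0.8 [183.9 368.6] [ 0.4549 -0.3342  0.    ]
scene mat 0.63 [337.5 165.1] [0.4368 0.3319 0.    ]
scene croissant 0.81 [402.5 275.8] [0.7502 0.0159 0.072 ]
scene bun 0.61 [437.8 231.5] [0.7705 0.1638 0.072 ]
scene bun 0.35 [159.6 379.1] [ 0.4678 -0.3919  0.072 ]
scene cookies 0.72 [337.4 163.1] [0.4327 0.339  0.    ]
1.15
```

The scene camera shows the wrench on its mat with the ring near (226,333), and the nut on its hub near (377,222). The top camera shows the ring at (404,274), the nut at (283,212) and open space in front of the shelf. The two cameras agree to within about 1 cm. Next I look at the nut with the wrist camera on the way to the wrench.

Emit:
step_arm:
  steps:
    - [[-0.056,-0.034,0.001,0.16],[-0.112,-0.068,0.002,0.32],[-0.168,-0.102,0.003,0.48],[-0.224,-0.136,0.004,0.64],[-0.28,-0.17,0.005,0.8],[-0.336,-0.205,0.006,0.96],[-0.392,-0.239,0.007,1.12],[-0.447,-0.273,0.008,1.28],[-0.502,-0.307,0.009,1.44],[-0.558,-0.341,0.01,1.6]]
  hand: -1
  newtons: 60

```text
t: 2.4
tcp_pos: [0.5911, 0.1596, 0.222]
eef_rot: [3.141, -0.001, 1.292]
force: [1.0, 0.9, -0.0]
width: 0.0854
```

```bash
cat >> h.py <<'E'
def rel(p,yaw):
    "tool-frame shift and spin from measured pose to world p,yaw"
    s=st();M=T();d=M[:3,:3].T@(np.array(p)-M[:3,3])
    tx=M[:3,0];y=np.arctan2(tx[1],tx[0]);a=(y-yaw+np.pi)%(2*np.pi)-np.pi
    return np.round(np.r_[d,a],4)
E
python3 - <<'E'
from h import *
s=st();print(s['t'],s['tcp_pos'],s['eef_rot'],s['joint_positions'])
C=cam('wrist');save('wrist','w1.png')
for k in ['nut','nut_seat']:
  for r in viewer.place_of('wrist',k): print(k,r['confidence'],r['uv'],at('wrist',r['uv'],.088,C))
E
```

```text
2.4 [0.59112234 0.15961034 0.22197483] [ 3.14116535e+00 -6.10476325e-04  1.29201271e+00] [-0.46551939  0.50092901  0.26208482  1.55540356 -0.14021755  1.10306121
 -0.44974343]
nut 0.9 [411.9, 263.5] [0.64628768 0.11260517 0.088     ]
nut_seat 0.96 [411.7, 263.3] [0.64617163 0.11281398 0.088     ]
```

View pics/w1.png

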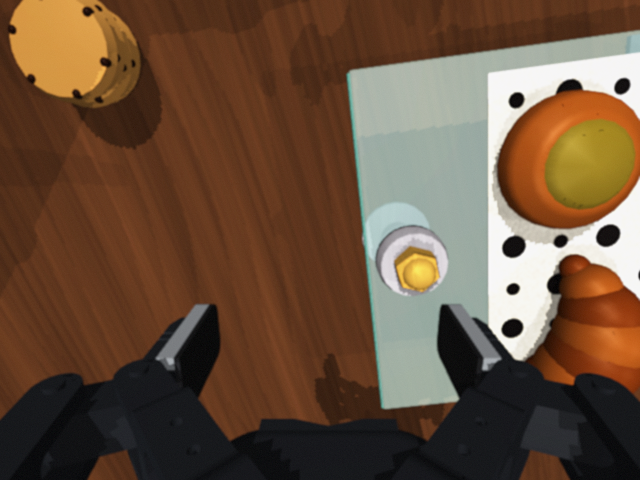

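The nut is at about (415,268) on its hub, with the bun at (590,160) and the croissant lower right. The arm was still settling, so I take another frame and fit the hexagon.

```bash
python3 - <<'E'
from h import *
for i in range(3): viewer.grab_frame('wrist')
s=st();print(s['t'],s['tcp_pos'],s['joint_vel'].round(3))
C=cam('wrist');im=save('wrist','w2.png')
np.save('w2C.npy',np.array([C[0],C[1],C[2],*C[3].ravel()]))
for k in ['nut','nut_seat']:
  for r in viewer.place_of('wrist',k): print(k,r['confidence'],r['uv'],at('wrist',r['uv'],.088,C)); u=r['uv']
x,y=int(u[0]),int(u[1]);c=im[y-50:y+50,x-50:x+50,::-1]
cv2.imwrite('pics/w2c.png',cv2.resize(c,(600,600),interpolation=cv2.INTER_CUBIC));print(x-50,y-50)
r=viewer.regions_of('wrist','nut')[0];print(r['confidence'],r['pixels'].sum());np.save('nutmask.npy',r['pixels'])
E
```

```text
2.7 [0.5891076  0.16220106 0.22154245] [-0.018 -0.009 -0.007  0.004  0.001 -0.001 -0.   ]
nut 0.81 [415.8, 265.8] [0.64690369 0.11312867 0.088     ]
nut 0.39 [102.1, 52.5] [0.47500283 0.32019277 0.088     ]
nut_seat 0.76 [415.3, 265.8] [0.64652298 0.11323481 0.088     ]
365 215
0.9 1578
```

View pics/w2c.png

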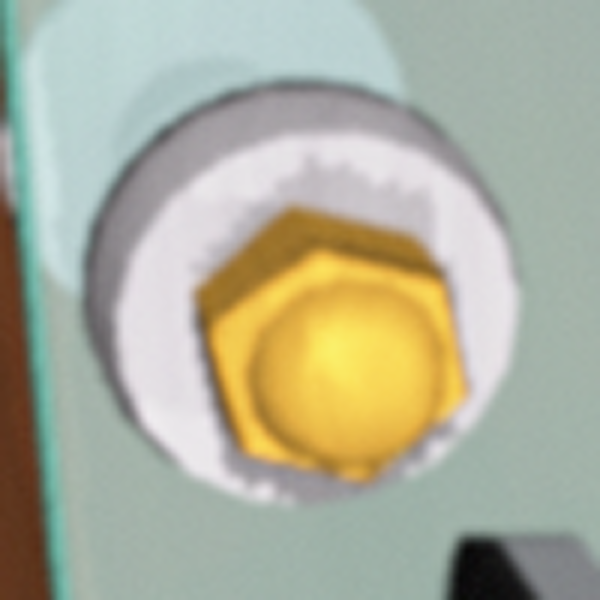

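```bash
python3 - <<'E'
from h import *
a=np.load('w2C.npy');C=(a[0],a[1],a[2],a[3:].reshape(4,4))
uv=np.array([(330,250),(440,278),(467,392),(368,478),(250,458),(210,340)])/6+np.array([365,215])
for z in (.103,.105):
  P=np.array([at('',u,z,C) for u in uv]);c=P.mean(0);d=P-c
  an=np.degrees(np.arctan2(d[:,1],d[:,0]));print(c.round(4),np.hypot(d[:,0],d[:,1]).round(4),an.round(1),((an-30)%60).round(1))
# hub top base corners, silhouette bottom corners
# mask-based: convex hull of nut prism vs mask
from scipy.optimize import minimize
m=np.load('nutmask.npy')
def sil(p):
  x,y,t=p;pts=[]
  for z,r in((.088,.01732),(.1035,.01732),(.105,.0162)):
    for k in range(6):
      b=t+np.pi/6+k*np.pi/3;pts.append(proj([x+r*np.cos(b),y+r*np.sin(b),z],C))
  for k in range(24):
      b=k*np.pi/12
      for z,r in ((.105,.0135),(.111,.009),(.1145,.002)): pts.append(proj([x+r*np.cos(b),y+r*np.sin(b),z],C))
  h=cv2.convexHull(((np.array(pts))*16).astype(np.int32));o=np.zeros(m.shape,np.uint8);cv2.fillConvexPoly(o,h,1,shift=4);return o>0
best=[]
for t in np.radians(np.arange(-30,30,2)):
  f=lambda p:-(sil([p[0]/1e3,p[1]/1e3,t])&m).sum()/(sil([p[0]/1e3,p[1]/1e3,t])|m).sum()
  r=minimize(f,[646.8,113.2],method='Nelder-Mead',options=dict(initial_simplex=[[645,112],[648,113],[646,115]],maxiter=50));best.append((r.fun,round(np.degrees(t)),*r.x.round(1)))
print(sorted(best)[:6])
E
```

```text
[0.6479 0.1102 0.103 ] [0.0159 0.0162 0.0161 0.0158 0.0167 0.0174] [  84.8   31.6  -27.7  -90.3 -147.1  152.3] [54.8  1.6  2.3 59.7  2.9  2.3]
[0.6476 0.1111 0.105 ] [0.0157 0.0161 0.016  0.0157 0.0166 0.0173] [  84.8   31.6  -27.7  -90.3 -147.1  152.3] [54.8  1.6  2.3 59.7  2.9  2.3]
[(np.float64(-0.9482862297053518), 4, np.float64(647.8), np.float64(111.0)), (np.float64(-0.9454763331336129), 2, np.float64(647.5), np.float64(110.9)), (np.float64(-0.9437462597247157), 0, np.float64(647.5), np.float64(111.4)), (np.float64(-0.9413173652694611), 6, np.float64(647.6), np.float64(110.8)), (np.float64(-0.9404052443384983), -2, np.float64(647.4), np.float64(110.8)), (np.float64(-0.9398451459201906), -4, np.float64(647.6), np.float64(111.1))]
```

Nut: centre about (0.647, 0.112), yaw about +1.5° (mod 60). I'll fit the wrench with its handle pointing at the robot, in the open space. Now over to the wrench.

```bash
python3 -c "
from h import *
print(rel([.440,-.342,.19],1.18))"
```

```text
[-0.5258 -0.0085  0.0316  0.1192]
```

Emit:
step_arm:
  steps:
    - [[-0.053,-0.001,0.003,0.012],[-0.106,-0.002,0.006,0.024],[-0.162,-0.003,0.01,0.036],[-0.22,-0.004,0.013,0.048],[-0.28,-0.005,0.017,0.06],[-0.34,-0.006,0.021,0.075],[-0.4,-0.007,0.025,0.09],[-0.46,-0.008,0.028,0.105],[-0.51,-0.0085,0.03,0.119],[-0.526,-0.0085,0.032,0.119]]

```text
t: 4.15
tcp_pos: [0.4378, -0.3461, 0.19]
eef_rot: [3.141, 0.002, 1.174]
force: [-0.3, 0.8, 0.0]
width: 0.0854
```

```bash
python3 - <<'E'
from h import *
for i in range(3): viewer.grab_frame('wrist')
s=st();print(s['t'],s['tcp_pos'],s['eef_rot'],s['joint_positions'].round(2))
C=cam('wrist');im=save('wrist','w3.png')
for k,z in [('wrench',.003),('ring',.003),('mat',0)]:
  for r in viewer.place_of('wrist',k): print(k,r['confidence'],r['uv'],at('wrist',r['uv'],z,C))
E
```

```text
4.3 [ 0.43961058 -0.34230231  0.18959796] [-3.14127682e+00 -8.17800006e-04  1.17811809e+00] [ 0.38  0.46  0.36  1.75 -0.19  0.97  0.42]
mat 0.73 [336.3, 200.0] [ 0.44989811 -0.33559179  0.        ]
```

View pics/w3.png

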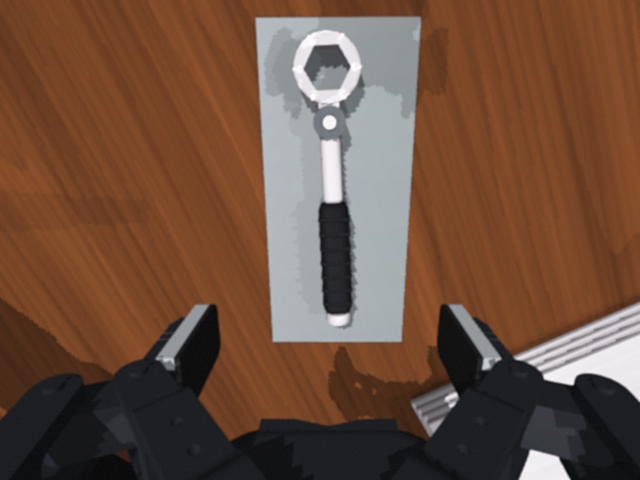

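The wrist view is clear: ring centre (327,68), pivot (329,122), grip from (334,204) to (338,311), mat from (256,18) to (403,341).

```bash
python3 - <<'E'
from h import *
C=cam('wrist')
r=at('',(327,68),.021,C);p=at('',(329,122),.022,C);g1=at('',(334,204),.027,C);g2=at('',(338,313),.027,C)
for n,a in zip('rpgG',(r,p,g1,g2)): print(n,a.round(4))
for a,b in((r,p),(r,g1),(r,g2),(g1,g2)): d=a-b;print(np.hypot(d[0],d[1]).round(4),np.degrees(np.arctan2(d[1],d[0])).round(2))
u=(r-g2);yaw=np.arctan2(u[1],u[0]);u=np.array([np.cos(yaw),np.sin(yaw),0])
for q,x in((r,.145),(p,.105),(g1,.04),(g2,-.065)): print('org',(q-u*x).round(4))
for m in((256,18),(420,16),(272,342),(402,342)): print('mat',at('',m,.003,C).round(4))
o=np.mean([q-u*x for q,x in((r,.145),(p,.105),(g1,.04),(g2,-.065))],0)
tgt=o+u*.028;print(yaw,tgt,rel([tgt[0],tgt[1],.02],yaw),rel([tgt[0],tgt[1],.006],yaw))
E
```

```text
r [ 0.4837 -0.2329  0.021 ]
p [ 0.4701 -0.27    0.022 ]
g [ 0.4492 -0.3318  0.027 ]
G [ 0.4146 -0.4267  0.027 ]
0.0395 69.87
0.1048 70.76
0.2058 70.36
0.101 69.94
org [ 0.435  -0.3694  0.021 ]
org [ 0.4348 -0.3689  0.022 ]
org [ 0.4358 -0.3695  0.027 ]
org [ 0.4364 -0.3655  0.027 ]
mat [ 0.4469 -0.1763  0.003 ]
mat [ 0.5659 -0.2239  0.003 ]
mat [ 0.3366 -0.4437  0.003 ]
mat [ 0.4578 -0.4935  0.003 ]
1.2280088084852325 [ 0.4449079  -0.34194058  0.02425   ] [ 0.0008  0.0044  0.1698 -0.047 ] [ 0.0008  0.0044  0.1838 -0.047 ]
```

Emit:
step_arm:
  steps:
    - [[0.0,0.002,0.03,-0.02],[0.001,0.004,0.07,-0.047],[0.001,0.0044,0.11,-0.047],[0.001,0.0044,0.145,-0.047],[0.001,0.0044,0.165,-0.047],[0.001,0.0044,0.176,-0.047],[0.001,0.0044,0.183,-0.047],[0.001,0.0044,0.183,-0.047],[0.001,0.0044,0.183,-0.047],[0.001,0.0044,0.183,-0.047]]

```text
t: 5.75
tcp_pos: [0.444, -0.3442, 0.0074]
eef_rot: [3.141, 0.0, 1.225]
force: [-0.1, 0.2, 1.1]
width: 0.0853
```

Emit:
step_arm:
  steps:
    - [[0,0,0,0],[0,0,0,0],[0,0,0,0],[0,0,0,0],[0,0,0,0],[0,0,0,0],[0,0,0,0],[0,0,0,0],[0,0,0,0],[0,0,0,0]]
  hand: 1
  newtons: 80

```text
t: 7.0
tcp_pos: [0.4438, -0.344, 0.0071]
eef_rot: [3.141, 0.0, 1.225]
force: [-0.9, 0.7, 4.7]
width: 0.0242
```

```bash
python3 - <<'E'
from h import *
s=st();print(s['t'],s['tcp_pos'],s['eef_rot'],s['width'],s['force'],s['wrist_torque'])
C=cam('wrist');im=save('wrist','w4.png')
E
```

```text
7.0 [ 0.44384611 -0.34400377  0.00705234] [3.14118578e+00 8.65119164e-05 1.22472976e+00] 0.02418680762472273 [-0.93152568  0.70593429  4.68250411] [ 0.13767506  0.19571713 -0.05483109]
```

View pics/w4.png

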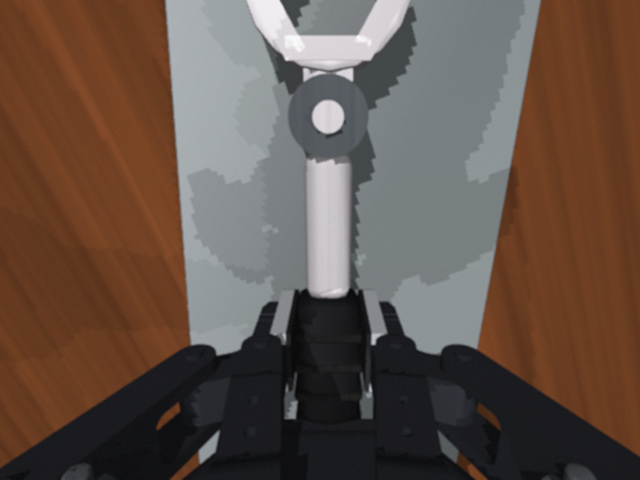

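The fingers are on the grip (width 24 mm), wrench axis along tool x; pivot at (328,116), grip front edge at row ~292, near ring flat at row ~45. Lift.

Emit:
step_arm:
  steps:
    - [[0,0,-0.005,0],[0,0,-0.015,0],[0,0,-0.035,0],[0,0,-0.06,0],[0,0,-0.09,0],[0,0,-0.12,0],[0,0,-0.145,0],[0,0,-0.16,0],[0,0,-0.165,0],[0,0,-0.165,0]]

```text
t: 8.3
tcp_pos: [0.4435, -0.3436, 0.1713]
eef_rot: [-3.141, -0.0, 1.225]
force: [0.4, 0.1, -3.8]
width: 0.0246
```

```bash
python3 - <<'E'
from h import *
s=st();print(s['t'],s['tcp_pos'],s['eef_rot'],s['width'],s['force'],s['wrist_torque'],s['joint_positions'].round(2))
C=cam('wrist');im=save('wrist','w5.png')
Ti=np.linalg.inv(T())
z=s['tcp_pos'][2]
for r in viewer.place_of('wrist','ring'): print(r)
for n,uv,dz in (('grip',(328,292),.02),('piv',(328,116),.016),('flat',(331,45),.014)):
  p=at('',uv,z+dz,C);print(n,(Ti@np.r_[p,1])[:3].round(4))
save('scene','s5.png')
E
```

```text
8.3 [ 0.44353742 -0.34363356  0.17130788] [-3.14086361e+00 -2.14746968e-04  1.22483523e+00] 0.024613331095702216 [ 0.43893771  0.06882555 -3.84271858] [ 0.03949457 -0.0461083   0.04279288] [ 0.39  0.48  0.34  1.76 -0.2   0.93  0.47]
grip [ 0.0172  0.     -0.0204]
piv [ 0.0774  0.0001 -0.0163]
flat [ 0.0984  0.001  -0.0143]
```

View pics/w5.png

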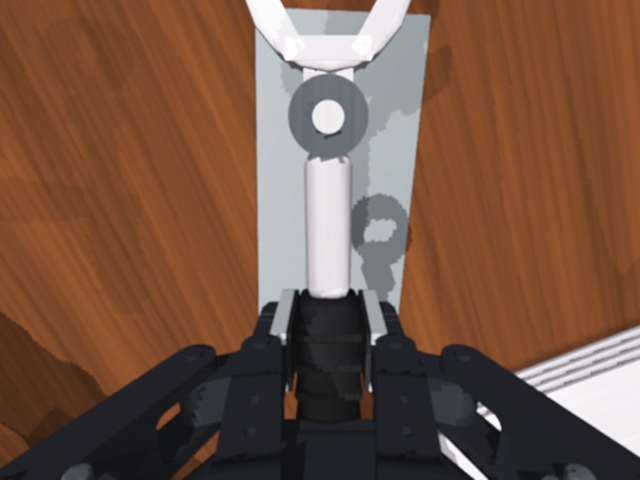

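View pics/s5.png

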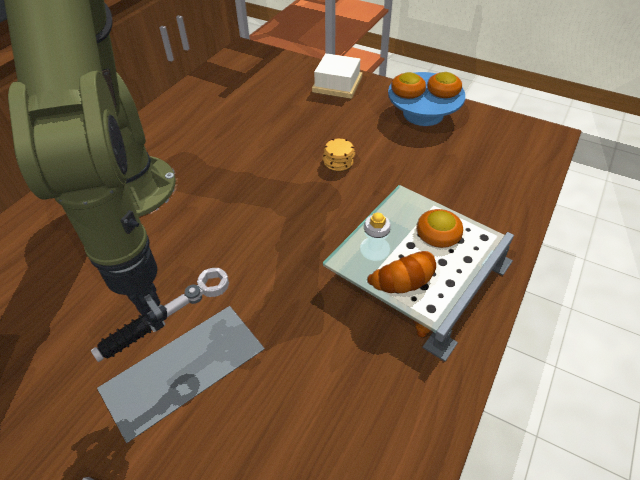

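The wrench hangs level and straight in the fingers; ring centre ≈ 117.5 mm ahead of the TCP. Next I carry it beside the nut at the final yaw, so the nut and wrench can be measured in the same tool frame.

```bash
python3 -c "
from h import *
print(rel([.562,.167,.175],.026))"
```

```text
[ 0.5205 -0.0615 -0.0039  1.1988]
```

Emit:
step_arm:
  steps:
    - [[0.04,-0.005,-0.001,0.1],[0.09,-0.01,-0.002,0.22],[0.15,-0.017,-0.004,0.35],[0.21,-0.024,-0.004,0.49],[0.27,-0.032,-0.004,0.63],[0.33,-0.039,-0.004,0.77],[0.39,-0.046,-0.004,0.91],[0.445,-0.053,-0.004,1.04],[0.495,-0.058,-0.004,1.14],[0.5205,-0.0615,-0.004,1.2]]

```text
t: 9.7
tcp_pos: [0.5622, 0.1708, 0.1744]
eef_rot: [-3.141, 0.001, 0.027]
force: [-0.4, -0.4, -4.6]
width: 0.0246
```

```bash
python3 - <<'E'
from h import *
for i in range(4): viewer.grab_frame('wrist')
s=st();print(s['t'],s['tcp_pos'],s['eef_rot'],s['width'],s['force'],s['joint_positions'].round(2))
C=cam('wrist');im=save('wrist','w6.png')
Ti=np.linalg.inv(T())
for k in('nut','nut_seat'):
  for r in viewer.place_of('wrist',k): p=at('',r['uv'],.088,C);print(k,r['confidence'],r['uv'],p.round(4),(Ti@np.r_[p,1]).round(4)); 
r=viewer.regions_of('wrist','nut')[0];u=r['uv'];np.save('nutmask6.npy',r['pixels']);print(r['confidence'],u)
x,y=int(u[0]),int(u[1]);x0,y0=max(x-60,0),max(y-60,0)
c=im[y0:y0+120,x0:x0+120,::-1];cv2.imwrite('pics/w6c.png',cv2.resize(c,None,fx=5,fy=5,interpolation=cv2.INTER_CUBIC));print(x0,y0)
E
```

```text
9.9 [0.56195158 0.16669015 0.17479426] [3.14025448e+00 1.44552845e-03 2.64885895e-02] 0.024090408644873742 [-0.82414897 -0.91143202 -4.8514082 ] [-0.73  0.57  0.66  1.69 -0.4   1.02 -1.48]
nut 0.65 [428.1, 106.2] [0.6482 0.111  0.088 ] [0.0848 0.0566 0.0872 1.    ]
nut_seat 0.66 [425.5, 106.8] [0.6478 0.1125 0.088 ] [0.0845 0.0551 0.0872 1.    ]
0.74 [433.2, 108.3]
373 48
```

View pics/w6.png

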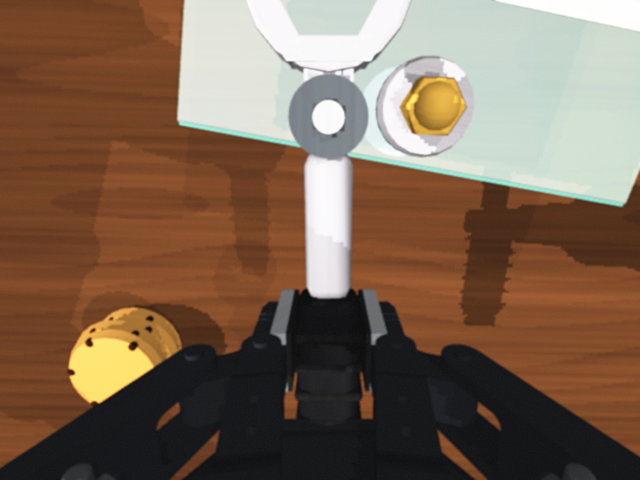

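View pics/w6c.png

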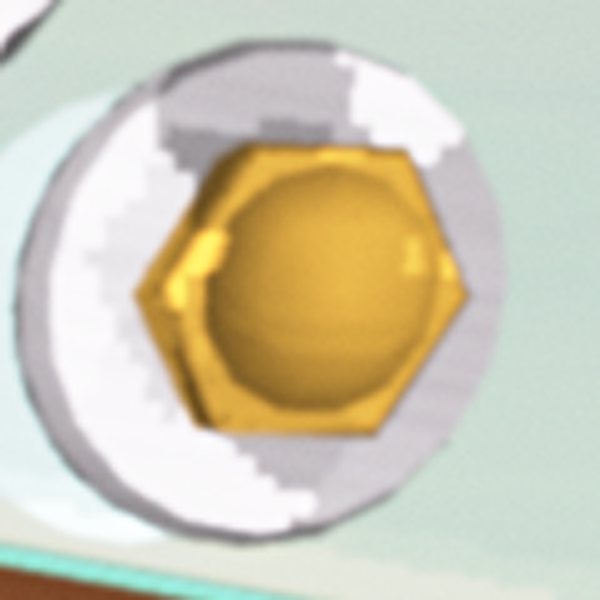

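Both views agree that the hexagon flats lie square to the tool x (nut near (437,107)). I fit its centre in this frame.

```bash
python3 - <<'E'
from h import *
from scipy.optimize import minimize
C=cam('wrist');m=np.load('nutmask6.npy');Ti=np.linalg.inv(T())
def sil(p):
  x,y,t=p;pts=[]
  for z,r in((.088,.01732),(.1035,.01732),(.105,.0162)):
    for k in range(6):
      b=t+np.pi/6+k*np.pi/3;pts.append(proj([x+r*np.cos(b),y+r*np.sin(b),z],C))
  h=cv2.convexHull(((np.array(pts))*16).astype(np.int32));o=np.zeros(m.shape,np.uint8);cv2.fillConvexPoly(o,h,1,shift=4);return o>0
best=[]
for t in np.radians(np.arange(-8,11,2)):
  f=lambda p:-(sil([p[0]/1e3,p[1]/1e3,t])&m).sum()/(sil([p[0]/1e3,p[1]/1e3,t])|m).sum()
  r=minimize(f,[647,112],method='Nelder-Mead',options=dict(initial_simplex=[[645,111],[649,112],[647,114]],maxiter=60));best.append((round(r.fun,4),round(np.degrees(t)),*r.x.round(1)))
b=sorted(best)[:4];print(b)
ys,xs=np.nonzero(m);print(xs.min(),xs.max(),ys.min(),ys.max())
# picture-based: right corner, top/bottom edges of the top rim
off=np.array([373,48])
for uv,z in(((468,293),.103),((405,152),.103),((375,435),.103),((195,430),.095),((135,293),.095)):
  p=at('',np.array(uv)/5+off,z,C);print(p.round(4),(Ti@np.r_[p,1])[:3].round(4))
print((Ti@np.r_[b[0][2]/1e3,b[0][3]/1e3,.088,1]).round(4))
# ring in tool: hole edge row 36, sides
E
```

```text
[(np.float64(-0.951), 2, np.float64(647.6), np.float64(108.7)), (np.float64(-0.9499), 0, np.float64(647.7), np.float64(108.8)), (np.float64(-0.9484), -2, np.float64(647.8), np.float64(108.7)), (np.float64(-0.9438), -4, np.float64(647.6), np.float64(108.7))]
401 466 77 136
[0.6481 0.0917 0.103 ] [0.084  0.0753 0.0728]
[0.6621 0.1003 0.103 ] [0.0982 0.067  0.0728]
[0.633  0.1001 0.103 ] [0.0691 0.0665 0.0728]
[0.6329 0.1185 0.095 ] [0.0695 0.0482 0.0808]
[0.6477 0.1266 0.095 ] [0.0844 0.0405 0.0808]
[0.0839 0.0583 0.0878 1.    ]
```

Emit:
step_arm:
  steps:
    - [[-0.008,0.014,0,0.005],[-0.018,0.032,0,0.01],[-0.028,0.048,0,0.01],[-0.0334,0.058,0,0.01],[-0.0334,0.058,0.01,0.01],[-0.0334,0.058,0.025,0.01],[-0.0334,0.058,0.038,0.01],[-0.0334,0.058,0.043,0.01],[-0.0334,0.058,0.043,0.01],[-0.0334,0.058,0.043,0.01]]

```text
t: 11.35
tcp_pos: [0.5308, 0.1078, 0.133]
eef_rot: [3.142, -0.001, 0.015]
force: [-0.3, -0.2, -4.1]
width: 0.0245
```

```bash
python3 - <<'E'
from h import *
s=st();print(s['t'],s['tcp_pos'],s['eef_rot'],s['width'],s['force'],s['wrist_torque'])
im=save('wrist','w7.png')
a=viewer.grab_frame('scene')[:,:,::-1][190:250,330:430];b=viewer.grab_frame('top')[:,:,::-1][182:242,233:333]
cv2.imwrite('pics/st7.png',np.vstack([cv2.resize(a,(500,300),interpolation=cv2.INTER_CUBIC),cv2.resize(b,(500,300),interpolation=cv2.INTER_CUBIC)]))
E
```

```text
11.35 [0.53082185 0.10778032 0.13299185] [ 3.14153727e+00 -5.75421103e-04  1.47577919e-02] 0.02454728862106988 [-0.34139938 -0.15722094 -4.14795798] [-0.00517785 -0.06971343  0.01743111]
```

View pics/w7.png

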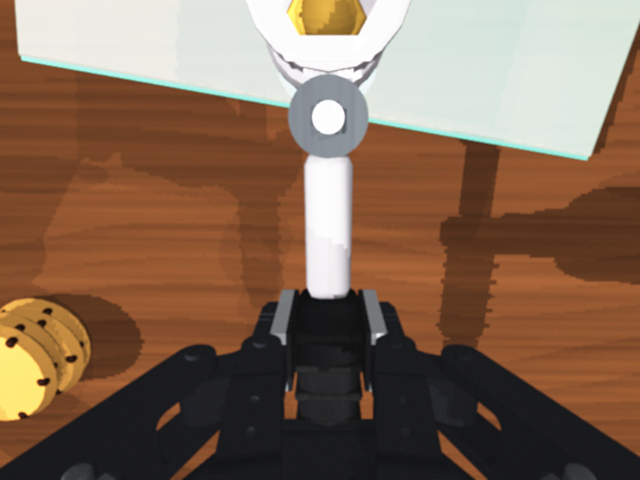

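View pics/st7.png

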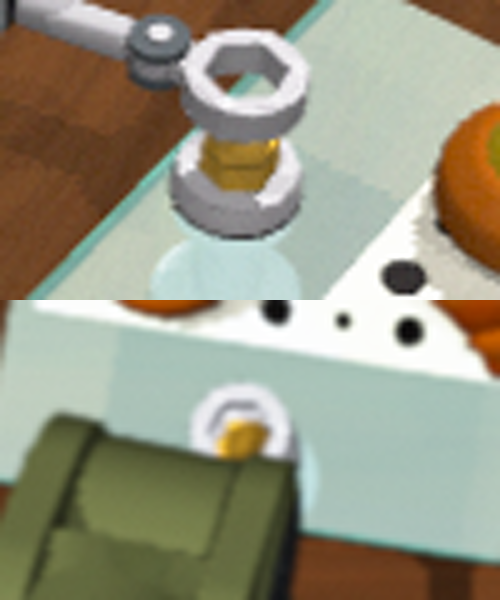

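```bash
python3 - <<'E'
from h import *
C=cam('scene')
for y in(.110,):
  for z in (.088,.128,.146): print(z,proj([.647,y,z],C).round(2))
print('sens x,y mm',(proj([.648,.11,.1],C)-proj([.647,.11,.1],C)),(proj([.647,.111,.1],C)-proj([.647,.11,.1],C)))
C=cam('wrist')
M=T()
# dome top centre & ring hole flat in pixels if aligned
c=M@np.array([.1173,0,0,1]);c=c[:3]
for z in(.105,.1145,.147): print(z,proj([c[0],c[1],z],C).round(1))
E
python3 - <<'E'
import cv2
im=cv2.imread('pics/w7.png')[0:75,235:425];cv2.imwrite('pics/w7c.png',cv2.resize(im,None,fx=4,fy=4,interpolation=cv2.INTER_CUBIC))
E
```

```text
0.088 [376.09 222.75]
0.128 [377.35 209.77]
0.146 [377.93 203.7 ]
sens x,y mm [0.42355737 0.15932258] [ 0.19581907 -0.2964872 ]
0.105 [328.4  14.3]
0.1145 [328.5   7.2]
0.147 [328.6 -25.9]
```

View pics/w7c.png

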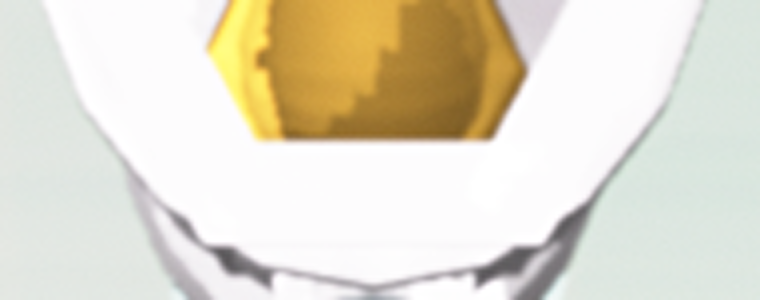

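Scene crop: the ring (245,82) sits straight above the hub (236,190) after perspective. Wrist crop: the nut is centred in the hole. Descend partway and check the force.

Emit:
step_arm:
  steps:
    - [[0,-0.001,0.005,0.01],[0,-0.002,0.011,0.02],[0,-0.002,0.016,0.02],[0,-0.002,0.02,0.02],[0,-0.002,0.023,0.02],[0,-0.002,0.026,0.02],[0,-0.002,0.029,0.02],[0,-0.002,0.031,0.02],[0,-0.002,0.033,0.02],[0,-0.002,0.033,0.02]]

```text
t: 12.75
tcp_pos: [0.5306, 0.11, 0.0997]
eef_rot: [-3.141, -0.0, -0.005]
force: [0.7, 1.2, -4.9]
width: 0.0244
```

```bash
python3 - <<'E'
from h import *
s=st();print(s['t'],s['tcp_pos'],s['eef_rot'],s['width'],s['force'],s['wrist_torque'])
im=save('wrist','w8.png')
a=viewer.grab_frame('scene')[:,:,::-1][190:250,330:430];b=im[0:150,200:450,::-1]
cv2.imwrite('pics/st8.png',np.vstack([cv2.resize(a,(500,300),interpolation=cv2.INTER_CUBIC),cv2.resize(b,(500,300),interpolation=cv2.INTER_CUBIC)]))
E
```

```text
12.75 [0.53060397 0.11002879 0.09965628] [-3.14146576e+00 -2.03672546e-04 -4.88507997e-03] 0.024352636427971426 [ 0.65427672  1.1949667  -4.87402913] [ 0.30150283 -0.21545439  0.15860425]
```

View pics/st8.png

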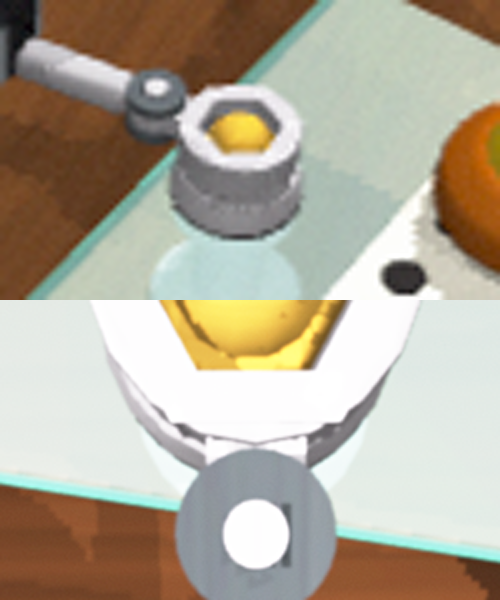

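The ring is engaged about 9 mm deep with no vertical load. I continue down to the seat.

Emit:
step_arm:
  steps:
    - [[0,0,0.002,0],[0,0,0.003,0],[0,0,0.004,0],[0,0,0.005,0],[0,0,0.006,0],[0,0,0.007,0],[0,0,0.0075,0],[0,0,0.008,0],[0,0,0.008,0],[0,0,0.008,0]]

```text
t: 14.1
tcp_pos: [0.5305, 0.1098, 0.0918]
eef_rot: [-3.142, -0.0, -0.005]
force: [0.9, 2.5, -3.9]
width: 0.0242
```

```bash
python3 - <<'E'
from h import *
s=st();print(s['t'],s['tcp_pos'],s['eef_rot'],s['width'],s['force'],s['wrist_torque'])
im=save('wrist','w9.png')
a=viewer.grab_frame('scene')[:,:,::-1][190:250,330:430];b=im[0:150,200:450,::-1]
cv2.imwrite('pics/st9.png',np.vstack([cv2.resize(a,(500,300),interpolation=cv2.INTER_CUBIC),cv2.resize(b,(500,300),interpolation=cv2.INTER_CUBIC)]))
E
```

```text
14.1 [0.53053902 0.10984541 0.09176649] [-3.14157414e+00 -1.61059439e-04 -5.10430057e-03] 0.024207429008529357 [ 0.87786176  2.46247436 -3.88105561] [ 0.56965494 -0.4363901   0.32255722]
```

View pics/st9.png

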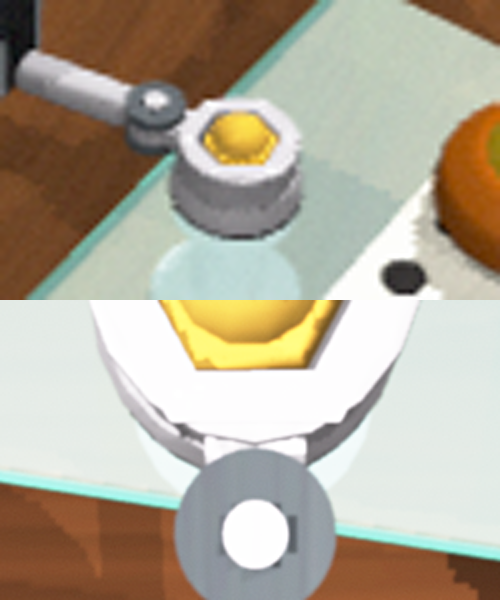

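Emit:
step_arm:
  steps:
    - [[0,-0.0005,0.0005,0],[0,-0.0008,0.001,0],[0,-0.0008,0.0015,0],[0,-0.0008,0.002,0],[0,-0.0008,0.0025,0],[0,-0.0008,0.003,0],[0,-0.0008,0.003,0],[0,-0.0008,0.003,0],[0,-0.0008,0.003,0],[0,-0.0008,0.003,0]]

```text
t: 15.45
tcp_pos: [0.5303, 0.1104, 0.0886]
eef_rot: [3.141, 0.0, -0.006]
force: [-1.7, -1.2, 1.5]
width: 0.0243
```

```bash
python3 - <<'E'
from h import *
s=st();print(s['t'],s['tcp_pos'],s['eef_rot'],s['width'],s['force'],s['wrist_torque'],s['joint_positions'].round(2))
im=save('wrist','w10.png')
a=viewer.grab_frame('scene')[:,:,::-1][190:250,330:430];b=im[0:150,200:450,::-1]
cv2.imwrite('pics/st10.png',np.vstack([cv2.resize(a,(500,300),interpolation=cv2.INTER_CUBIC),cv2.resize(b,(500,300),interpolation=cv2.INTER_CUBIC)]))
E
```

```text
15.45 [0.53031107 0.11038144 0.08861678] [ 3.14130131e+00  3.58198106e-04 -5.54057419e-03] 0.024294635787583434 [-1.70856604 -1.20501739  1.5444035 ] [-0.31499809 -0.16648641 -0.124744  ] [-0.63  0.61  0.6   1.91 -0.48  0.77 -1.34]
```

View pics/st10.png

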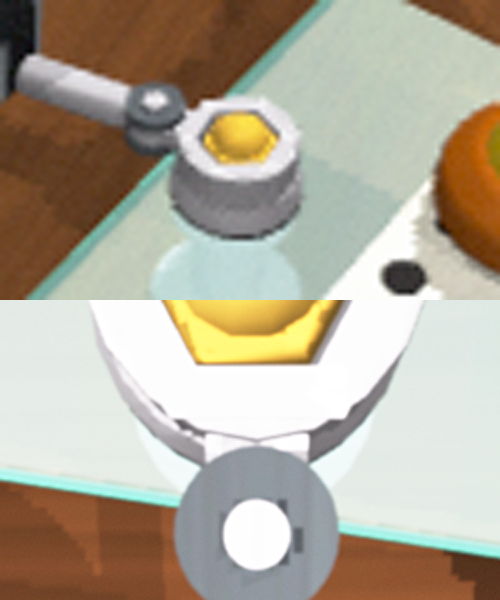

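The vertical load went from −4 to +1.5 N, so the ring is on the seat and slightly over-pressed. I back off 1.5 mm and start turning clockwise on an arc about the nut (0.2 rad, before the earliest solid point).

Emit:
step_arm:
  steps:
    - [[0,-0.0023,-0.0005,0.02],[0.0001,-0.0047,-0.001,0.04],[0.0002,-0.007,-0.0015,0.06],[0.0004,-0.0094,-0.0015,0.08],[0.0006,-0.0117,-0.0015,0.1],[0.0008,-0.014,-0.0015,0.12],[0.0011,-0.0164,-0.0015,0.14],[0.0015,-0.0187,-0.0015,0.16],[0.0019,-0.021,-0.0015,0.18],[0.0023,-0.0233,-0.0015,0.2]]

```text
t: 16.8
tcp_pos: [0.5328, 0.1339, 0.0902]
eef_rot: [3.141, 0.0, -0.206]
force: [-0.3, 0.1, -4.2]
width: 0.0244
```

```bash
cat > chk.py <<'E'
from h import *
import sys
s=st();M=T();f=M[:3,:3].T@s['force'];t=M[:3,:3].T@s['wrist_torque']
print('t',s['t'],'tcp',s['tcp_pos'].round(4),'yaw',round(s['eef_rot'][2],4),'w',round(s['width'],4),'q7',s['joint_positions'][6].round(2))
N=np.array([.6478,.1098]);p=s['tcp_pos'][:2]
r=p-N;F=s['force'];m=F[1]*0
# moment about nut axis exerted BY tool = -(tau_z + (r x F)_z)
print('toolF',f.round(2),'toolTau',t.round(3),'dist',np.hypot(*r).round(4),'M_on_nut',-(s['wrist_torque'][2]+r[0]*F[1]-r[1]*F[0]).round(3))
if len(sys.argv)>1:
  im=save('wrist',sys.argv[1]+'w.png');b=im[0:180,200:450,::-1]
  a=viewer.grab_frame('scene')[:,:,::-1][190:250,330:430]
  cv2.imwrite('pics/'+sys.argv[1]+'.png',np.vstack([cv2.resize(a,(500,240),interpolation=cv2.INTER_CUBIC),cv2.resize(b,(500,360),interpolation=cv2.INTER_CUBIC)]))
E
python3 chk.py a1
```

```text
t 16.8 tcp [0.5328 0.1339 0.0902] yaw -0.206 w 0.0244 q7 -1.53
toolF [-0.29 -0.05  4.17] toolTau [-0.072  0.025 -0.514] dist 0.1175 M_on_nut -0.508
```

View pics/a1.png

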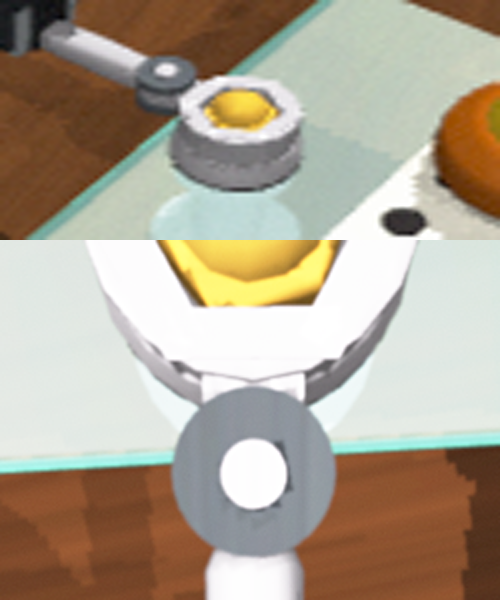

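Moment on the nut is −0.51 N·m clockwise, which matches the stated drag, with almost no side force. Continue in smaller increments.

Emit:
step_arm:
  steps:
    - [[0,-0.0014,0.0004,0.012],[0,-0.0028,0.0008,0.024],[0.0001,-0.0042,0.0008,0.036],[0.0001,-0.0056,0.0008,0.048],[0.0002,-0.007,0.0008,0.06],[0.0003,-0.0084,0.0008,0.072],[0.0004,-0.0098,0.0008,0.084],[0.0005,-0.0112,0.0008,0.096],[0.0007,-0.0126,0.0008,0.108],[0.0008,-0.014,0.0008,0.12]]

```text
t: 18.15
tcp_pos: [0.5364, 0.1476, 0.0894]
eef_rot: [3.142, 0.0, -0.326]
force: [-2.6, 0.7, 0.1]
width: 0.0246
```

```bash
python3 chk.py a2
```

```text
t 18.15 tcp [0.5364 0.1476 0.0894] yaw -0.3259 w 0.0246 q7 -1.65
toolF [-2.71  0.14 -0.14] toolTau [-0.161 -0.366 -0.47 ] dist 0.1176 M_on_nut -0.487
```

Emit:
step_arm:
  steps:
    - [[0,-0.0009,0,0.008],[0,-0.0019,0,0.016],[0,-0.0028,0,0.024],[0.0001,-0.0038,0,0.032],[0.0001,-0.0047,0,0.04],[0.0001,-0.0056,0,0.048],[0.0002,-0.0066,0,0.056],[0.0002,-0.0075,0,0.064],[0.0003,-0.0084,0,0.072],[0.0004,-0.0094,0,0.08]]

```text
t: 19.5
tcp_pos: [0.5398, 0.1563, 0.0894]
eef_rot: [3.142, 0.0, -0.406]
force: [-4.4, 1.7, -0.8]
width: 0.0242
```

```bash
python3 chk.py a3
```

```text
t 19.5 tcp [0.5398 0.1563 0.0894] yaw -0.4057 w 0.0242 q7 -1.72
toolF [-4.75  0.14  0.82] toolTau [-0.222 -0.668 -0.469] dist 0.1176 M_on_nut -0.487
```

Emit:
step_arm:
  steps:
    - [[-0.0002,-0.0009,0,0.008],[-0.0004,-0.0019,0,0.016],[-0.0005,-0.0028,0,0.024],[-0.0005,-0.0038,0,0.032],[-0.0005,-0.0047,0,0.04],[-0.0004,-0.0056,0,0.048],[-0.0004,-0.0066,0,0.056],[-0.0003,-0.0075,0,0.064],[-0.0002,-0.0084,0,0.072],[-0.0001,-0.0094,0,0.08]]

```text
t: 20.85
tcp_pos: [0.5437, 0.1649, 0.0895]
eef_rot: [-3.142, -0.0, -0.486]
force: [-1.1, 0.5, -1.9]
width: 0.0242
```

```bash
python3 chk.py a4
```

```text
t 20.85 tcp [0.5437 0.1649 0.0895] yaw -0.4858 w 0.0242 q7 -1.8
toolF [-1.26  0.06  1.88] toolTau [-0.158  0.018 -0.47 ] dist 0.1178 M_on_nut -0.477
```

Emit:
step_arm:
  steps:
    - [[0,-0.0009,0,0.008],[0,-0.0019,0,0.016],[0,-0.0028,0,0.024],[0.0001,-0.0038,0,0.032],[0.0001,-0.0047,0,0.04],[0.0001,-0.0056,0,0.048],[0.0002,-0.0066,0,0.056],[0.0002,-0.0075,0,0.064],[0.0003,-0.0084,0,0.072],[0.0004,-0.0094,0,0.08]]

```text
t: 22.2
tcp_pos: [0.5483, 0.173, 0.0894]
eef_rot: [3.142, -0.0, -0.566]
force: [-0.4, -0.2, -2.0]
width: 0.024
```

```bash
python3 chk.py a5
```

```text
t 22.2 tcp [0.5483 0.173  0.0894] yaw -0.5657 w 0.024 q7 -1.88
toolF [-0.24  0.35  2.04] toolTau [-0.178  0.304 -0.484] dist 0.1179 M_on_nut -0.525
```

View pics/a5.png

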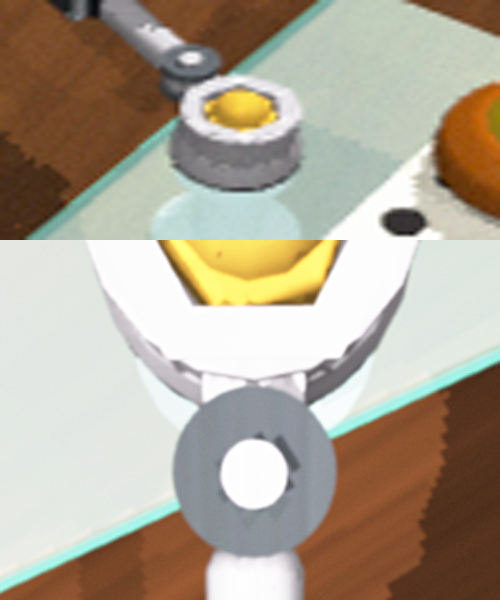

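Still straight and dragging at 0.5 N·m. Continue.

Emit:
step_arm:
  steps:
    - [[0,-0.0009,0,0.008],[0,-0.0019,0,0.016],[0,-0.0028,0,0.024],[0.0001,-0.0038,0,0.032],[0.0001,-0.0047,0,0.04],[0.0001,-0.0056,0,0.048],[0.0002,-0.0066,0,0.056],[0.0002,-0.0075,0,0.064],[0.0003,-0.0084,0,0.072],[0.0004,-0.0094,0,0.08]]

```text
t: 23.55
tcp_pos: [0.5536, 0.1808, 0.0894]
eef_rot: [3.142, 0.0, -0.646]
force: [-0.4, -0.5, -0.8]
width: 0.0241
```

```bash
python3 chk.py a6
```

```text
t 23.55 tcp [0.5536 0.1808 0.0894] yaw -0.6457 w 0.0241 q7 -1.95
toolF [0.01 0.67 0.81] toolTau [-0.162  0.307 -0.504] dist 0.118 M_on_nut -0.582
```

View pics/a6.png

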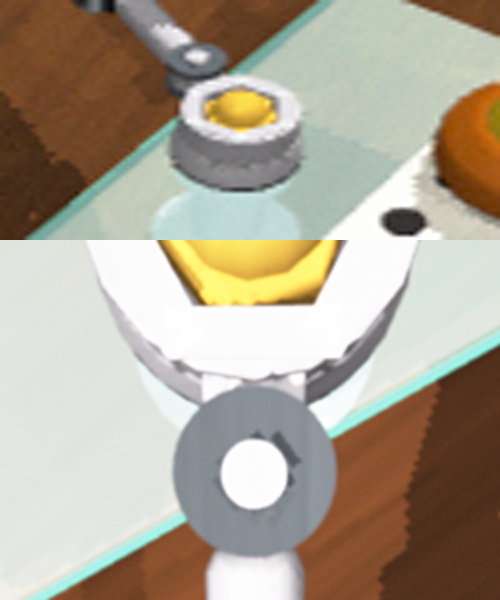

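Emit:
step_arm:
  steps:
    - [[0,-0.0009,0,0.008],[0,-0.0019,0,0.016],[0,-0.0028,0,0.024],[0.0001,-0.0038,0,0.032],[0.0001,-0.0047,0,0.04],[0.0001,-0.0056,0,0.048],[0.0002,-0.0066,0,0.056],[0.0002,-0.007,0,0.06],[0.0002,-0.007,0,0.06],[0.0002,-0.007,0,0.06]]

```text
t: 24.9
tcp_pos: [0.558, 0.1863, 0.0894]
eef_rot: [3.142, 0.0, -0.705]
force: [-1.2, 0.5, -1.3]
width: 0.0242
```

```bash
python3 chk.py a7
```

```text
t 24.9 tcp [0.558  0.1863 0.0894] yaw -0.7051 w 0.0242 q7 -2.01
toolF [-1.24  0.37  1.25] toolTau [-0.063  0.237 -0.447] dist 0.118 M_on_nut -0.491
```

View pics/a7.png

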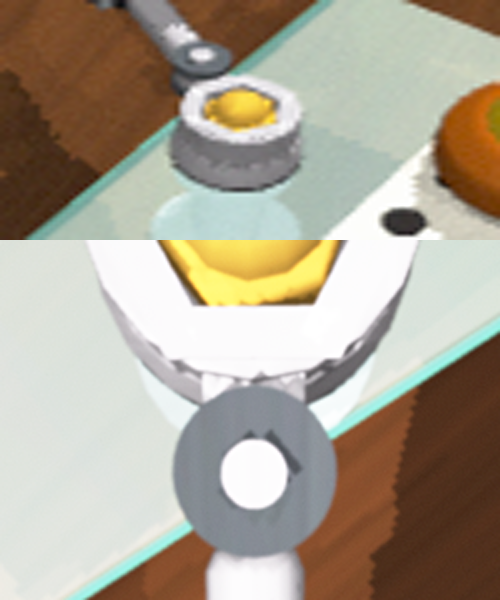

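Emit:
step_arm:
  steps:
    - [[0,-0.0009,0,0.008],[0,-0.0019,0,0.016],[0,-0.0028,0,0.024],[0.0001,-0.0038,0,0.032],[0.0001,-0.0047,0,0.04],[0.0001,-0.0056,0,0.048],[0.0002,-0.0066,0,0.056],[0.0002,-0.007,0,0.06],[0.0002,-0.007,0,0.06],[0.0002,-0.007,0,0.06]]

```text
t: 26.25
tcp_pos: [0.5625, 0.1913, 0.0894]
eef_rot: [3.141, 0.0, -0.765]
force: [-3.4, -2.3, -1.7]
width: 0.0242
```

```bash
python3 chk.py a8
```

```text
t 26.25 tcp [0.5625 0.1913 0.0894] yaw -0.7654 w 0.0242 q7 -2.07
toolF [-0.92  4.01  1.67] toolTau [-0.831  0.117 -0.796] dist 0.118 M_on_nut -1.27
```

View pics/a8.png

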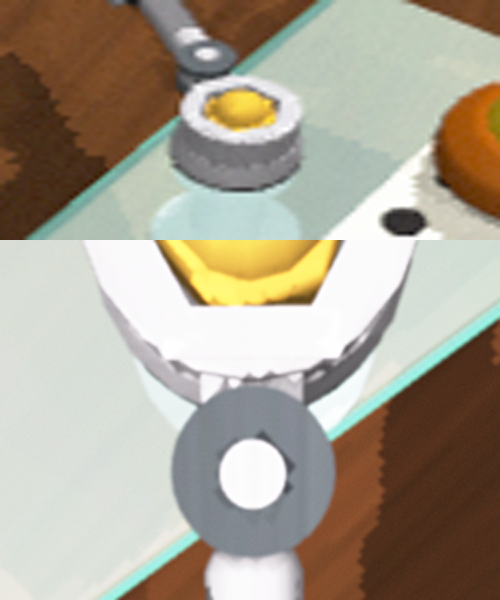

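The moment has risen to −1.27 N·m with a side force: the nut is solid. From here I turn about the pivot, in small steps, watching for the break.

Emit:
step_arm:
  steps:
    - [[0,-0.0008,0,0.01],[0,-0.0016,0,0.02],[0,-0.0023,0,0.03],[0.0001,-0.0031,0,0.04],[0.0001,-0.0039,0,0.05],[0.0001,-0.0047,0,0.06],[0.0002,-0.0054,0,0.07],[0.0002,-0.0062,0,0.08],[0.0002,-0.0062,0,0.08],[0.0002,-0.0062,0,0.08]]

```text
t: 27.6
tcp_pos: [0.5671, 0.1958, 0.0894]
eef_rot: [3.142, 0.0, -0.845]
force: [-4.7, -0.6, -1.7]
width: 0.0244
```

```bash
python3 chk.py a9
```

```text
t 27.6 tcp [0.5671 0.1958 0.0894] yaw -0.8451 w 0.0244 q7 -2.14
toolF [-2.7   3.94  1.68] toolTau [-0.763 -0.031 -1.052] dist 0.118 M_on_nut -1.507
```

View pics/a9.png

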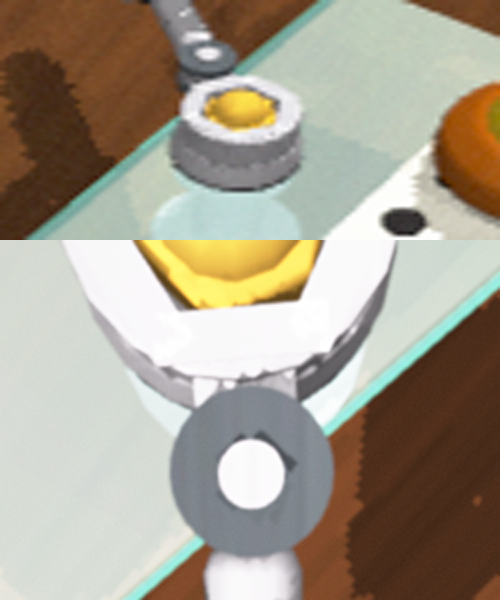

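```bash
python3 -c "
import cv2,numpy as np
for n in ('a7w','a8w','a9w'):
    im=cv2.imread(f'pics/{n}.png')[0:90,220:430]
    b=cv2.resize(im,None,fx=3.5,fy=3.5,interpolation=cv2.INTER_CUBIC)
    cv2.imwrite(f'pics/{n}c.png',b)
    I=cv2.imread(f'pics/{n}.png').astype(int)
    # brass->white transition along columns
    pts=[]
    for u in range(296,350,2):
        col=I[:60,u];w=np.where((col[:,0]>200))[0];y=np.where((col[:,2]-col[:,0]>60))[0]
        if len(y): pts.append((u,y.max()))
    pts=np.array(pts);p=np.polyfit(pts[:,0],pts[:,1],1);print(n,p[0].round(4),len(pts),pts[:,1].tolist())
"

```

```text
a7w 0.0299 27 [25, 27, 30, 31, 32, 32, 32, 32, 32, 32, 32, 32, 32, 32, 32, 32, 32, 31, 31, 31, 31, 31, 31, 31, 31, 31, 31]
a8w 0.0067 27 [26, 28, 30, 31, 32, 32, 32, 32, 32, 32, 32, 32, 32, 32, 32, 32, 32, 32, 31, 31, 31, 31, 30, 30, 30, 30, 30]
a9w -0.123 27 [33, 34, 34, 34, 34, 33, 33, 33, 33, 33, 33, 32, 32, 32, 32, 31, 30, 30, 30, 30, 29, 29, 29, 29, 29, 28, 28]
```

View pics/a9wc.png

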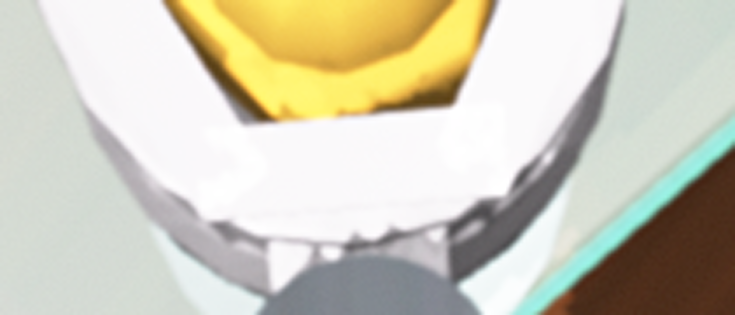

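The ring flat is now inclined ~0.09–0.10 rad to the handle, with the pivot moment at the set torque (1.36 N·m): it has broken over. I add a small margin (0.04 rad) so that it is complete, well short of 0.25.

Emit:
step_arm:
  steps:
    - [[0,-0.0008,0,0.01],[0,-0.0016,0,0.02],[0,-0.0023,0,0.03],[0.0001,-0.0031,0,0.04],[0.0001,-0.0031,0,0.04],[0.0001,-0.0031,0,0.04],[0.0001,-0.0031,0,0.04],[0.0001,-0.0031,0,0.04],[0.0001,-0.0031,0,0.04],[0.0001,-0.0031,0,0.04]]

```text
t: 28.95
tcp_pos: [0.5695, 0.1979, 0.0895]
eef_rot: [-3.141, 0.0, -0.885]
force: [-3.1, 0.4, -2.1]
width: 0.0239
```

```bash
python3 chk.py a10;python3 -c "
import cv2
im=cv2.imread('pics/a10w.png')[0:90,220:430];cv2.imwrite('pics/a10wc.png',cv2.resize(im,None,fx=3.5,fy=3.5,interpolation=cv2.INTER_CUBIC))"
```

```text
t 28.95 tcp [0.5695 0.1979 0.0895] yaw -0.885 w 0.0239 q7 -2.18
toolF [-2.32  2.15  2.14] toolTau [-0.499 -0.381 -1.2  ] dist 0.1179 M_on_nut -1.442
```

View pics/a10wc.png

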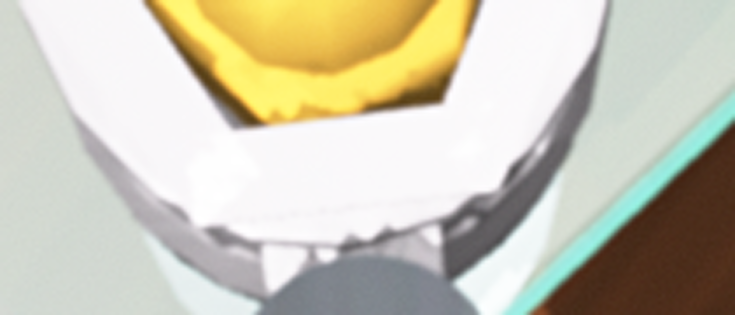

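Break angle is now about 0.11–0.12 rad. Stop here, unload back about the pivot until straight, then sit mid-play so the nut isn't turned back.

Emit:
step_arm:
  steps:
    - [[0,0.0016,0,-0.02],[0.0001,0.0031,0,-0.04],[0.0002,0.0047,0,-0.06],[0.0003,0.0062,0,-0.08],[0.0005,0.0078,0,-0.1],[0.0006,0.0093,0,-0.12],[0.0011,0.0122,0,-0.145],[0.0015,0.0151,0,-0.17],[0.002,0.018,0,-0.195],[0.002,0.018,0,-0.195]]

```text
t: 30.3
tcp_pos: [0.557, 0.1847, 0.0895]
eef_rot: [-3.141, -0.0, -0.69]
force: [-0.9, 4.3, -3.5]
width: 0.0242
```

```bash
python3 chk.py a11;python3 -c "
import cv2
im=cv2.imread('pics/a11w.png')[0:90,220:430];cv2.imwrite('pics/a11wc.png',cv2.resize(im,None,fx=3.5,fy=3.5,interpolation=cv2.INTER_CUBIC))"
```

```text
t 30.3 tcp [0.557  0.1847 0.0895] yaw -0.6898 w 0.0242 q7 -2.0
toolF [-3.48 -2.75  3.48] toolTau [ 0.384 -0.51  -0.36 ] dist 0.1178 M_on_nut -0.037
```

View pics/a11wc.png

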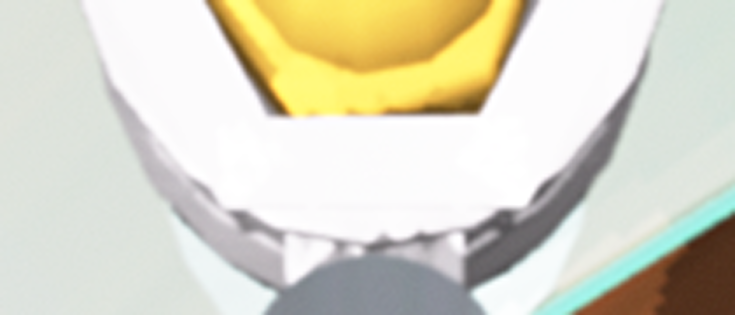

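The wrench is straight again and the moment on the nut is zero. I ease the small side force and lift off.

Emit:
step_arm:
  steps:
    - [[-0.0005,-0.0005,0,0],[-0.0008,-0.0008,-0.001,0],[-0.0008,-0.0008,-0.004,0],[-0.0008,-0.0008,-0.008,0],[-0.0008,-0.0008,-0.013,0],[-0.0008,-0.0008,-0.02,0],[-0.0008,-0.0008,-0.03,0],[-0.0008,-0.0008,-0.045,0],[-0.0008,-0.0008,-0.065,0],[-0.0008,-0.0008,-0.08,0]]

```text
t: 31.65
tcp_pos: [0.5569, 0.1848, 0.1704]
eef_rot: [3.141, -0.0, -0.692]
force: [-0.6, -0.4, -5.0]
width: 0.024
```

```bash
python3 chk.py a12; python3 -c "
from h import *
p=[.4519-.030*np.cos(1.19),-.334-.03*np.sin(1.19)]
print(rel([.562,.167,.19],-.4))
print(rel([.4460,-.345,.19],1.19))"
```

```text
t 31.65 tcp [0.5569 0.1848 0.1704] yaw -0.6923 w 0.024 q7 -2.08
toolF [-0.2   0.64  4.99] toolTau [-0.049  0.026 -0.037] dist 0.1179 M_on_nut -0.112
[ 0.0158  0.0113 -0.019  -0.2908]
[ 0.2526  0.4799 -0.0197 -1.8808]
```

View pics/a12.png

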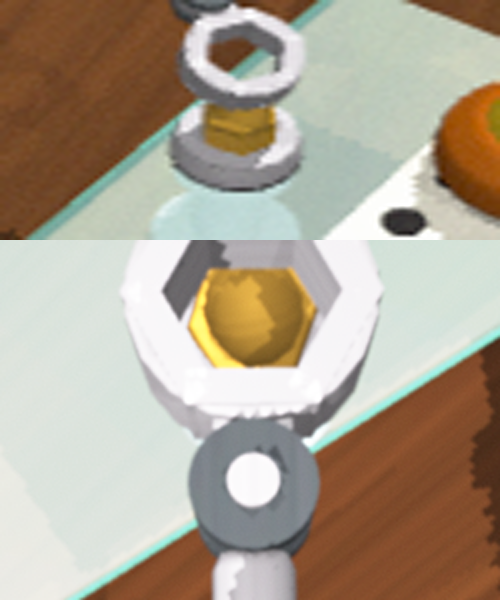

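View pics/a12w.png

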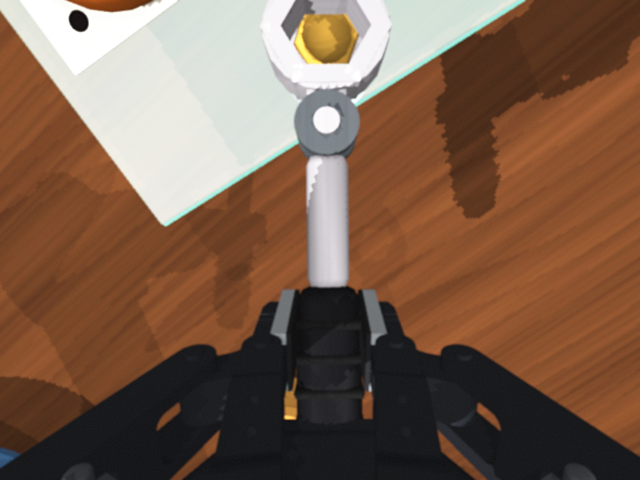

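The nut came free, but the wrench has pitched nose-down in the fingers (the whole ring is now in view at (326,40), and the pivot disc has shrunk from about 40 to 32 px). I raise well clear, carry it back to the mat, and let the mat level it with a light grip.

Emit:
step_arm:
  steps:
    - [[0,0,-0.025,0],[0,0,-0.06,0],[0.0126,0.024,-0.08,-0.094],[0.03,0.0576,-0.08,-0.226],[0.0505,0.096,-0.08,-0.376],[0.0733,0.139,-0.08,-0.545],[0.096,0.182,-0.08,-0.714],[0.1187,0.2256,-0.08,-0.884],[0.1415,0.2687,-0.08,-1.053],[0.1642,0.312,-0.08,-1.222]]

```text
t: 33.0
tcp_pos: [0.4836, -0.1599, 0.2489]
eef_rot: [-3.14, 0.0, 0.538]
force: [1.1, -0.0, -5.3]
width: 0.024
```

```bash
python3 -c "
from h import *
s=st();print(s['t'],s['tcp_pos'],s['eef_rot'],s['width'],s['joint_positions'].round(2))
print(rel([.4460,-.345,.20],1.19))
save('top','t13.png')"
```

```text
33.0 [ 0.48362242 -0.15992082  0.24892375] [-3.14022371e+00  2.72314613e-04  5.37973241e-01] 0.023960789151432165 [-0.18  0.36  0.63  1.78 -0.24  1.08 -0.49]
[-0.1271  0.1397  0.0488 -0.652 ]
```

View pics/t13.png

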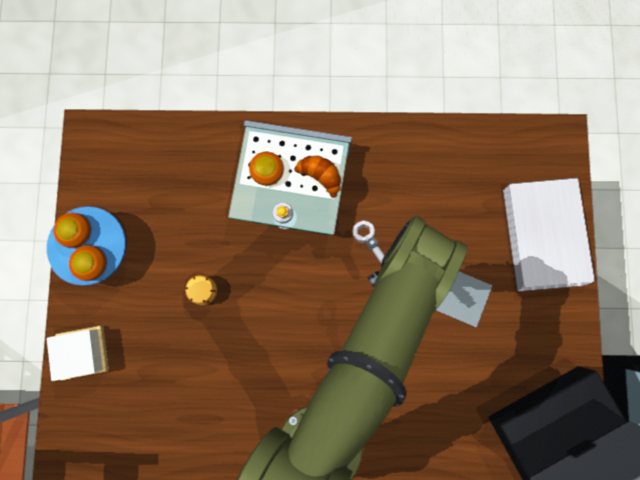

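Top view: the bun (266,168), croissant (318,174) and cookies (200,290) haven't moved. Continue to over the mat.

Emit:
step_arm:
  steps:
    - [[-0.012,0.013,0,-0.07],[-0.035,0.038,0,-0.2],[-0.062,0.068,0,-0.34],[-0.09,0.098,0.01,-0.47],[-0.115,0.125,0.03,-0.58],[-0.133,0.145,0.05,-0.65],[-0.133,0.145,0.075,-0.65],[-0.133,0.145,0.1,-0.65],[-0.133,0.145,0.115,-0.65],[-0.133,0.145,0.12,-0.65]]

```text
t: 34.3
tcp_pos: [0.4433, -0.3509, 0.1285]
eef_rot: [-3.14, -0.0, 1.182]
force: [-0.7, -0.4, -4.6]
width: 0.0242
```

```bash
python3 -c "
from h import *
s=st();print(s['t'],s['tcp_pos'],s['eef_rot'],s['width'],s['force'],s['wrist_torque'])
save('scene','s14.png');save('wrist','w14.png')"
```

```text
34.3 [ 0.4433007  -0.35092596  0.12849174] [-3.13980685e+00 -4.91159381e-04  1.18179075e+00] 0.02421249410338724 [-0.69739324 -0.42434464 -4.64645835] [ 0.01151982 -0.0099061  -0.01337883]
```

View pics/s14.png

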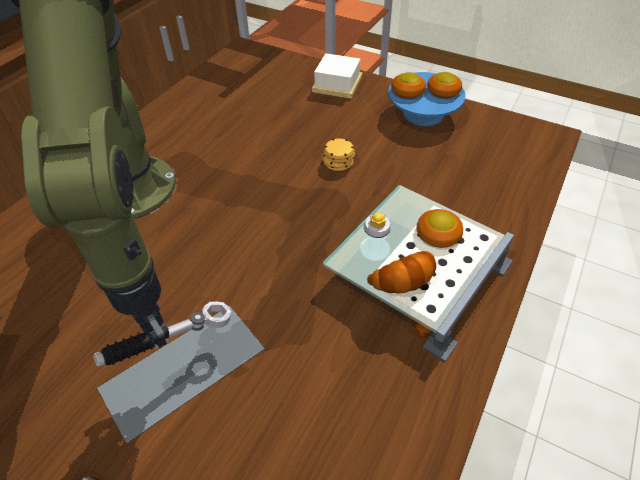

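View pics/w14.png

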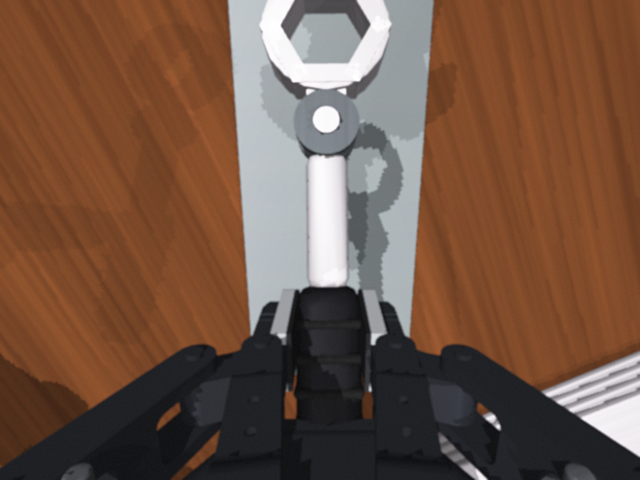

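The wrench is over the mat, along it, nose down ~20°. I lower it with a light 20 N grip so that the mat levels it.

Emit:
step_arm:
  steps:
    - [[0,0,0.015,0],[0,0,0.035,0],[0,0,0.05,0],[0,0,0.06,0],[0,0,0.068,0],[0,0,0.076,0],[0,0,0.083,0],[0,0,0.09,0],[0,0,0.095,0],[0,0,0.095,0]]
  hand: 1
  newtons: 20

```text
t: 35.65
tcp_pos: [0.4439, -0.3518, 0.0343]
eef_rot: [3.141, 0.0, 1.181]
force: [0.6, -2.2, 0.6]
width: 0.024
```

```bash
python3 -c "
from h import *
s=st();print(s['t'],s['tcp_pos'],s['eef_rot'],s['width'],s['force'],s['wrist_torque'])
a=viewer.grab_frame('scene')[:,:,::-1][260:460,60:300];b=save('wrist','w15.png')[:,:,::-1]
cv2.imwrite('pics/s15.png',np.hstack([cv2.resize(a,(400,333)),cv2.resize(b,(400,300))[:333] if 0 else cv2.copyMakeBorder(cv2.resize(b,(400,300)),0,33,0,0,0)]))"
```

```text
35.65 [ 0.44390553 -0.3518315   0.03429867] [3.14102396e+00 3.56586121e-05 1.18134188e+00] 0.024024960887217905 [ 0.55013264 -2.22344002  0.59410042] [ 0.08179022 -0.31685806 -0.13569857]
```

View pics/s15.png

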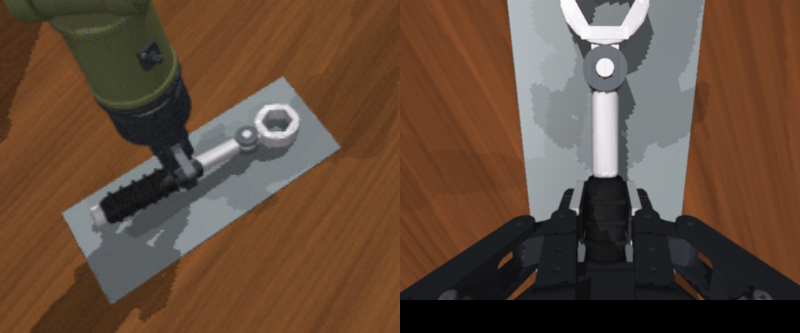

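The ring end is on the mat and levelling, with about 5 N on the mat. Continue down.

Emit:
step_arm:
  steps:
    - [[0,0,0.004,0],[0,0,0.008,0],[0,0,0.012,0],[0,0,0.016,0],[0,0,0.019,0],[0,0,0.022,0],[0,0,0.024,0],[0,0,0.0255,0],[0,0,0.0255,0],[0,0,0.0255,0]]

```text
t: 37.0
tcp_pos: [0.4436, -0.3516, 0.0091]
eef_rot: [3.142, -0.0, 1.182]
force: [-1.3, -0.9, 4.0]
width: 0.0238
```

```bash
python3 -c "
from h import *
s=st();print(s['t'],s['tcp_pos'],s['eef_rot'],s['width'],s['force'],s['wrist_torque'])
a=viewer.grab_frame('scene')[:,:,::-1][260:460,60:300];b=save('wrist','w16.png')[:,:,::-1]
cv2.imwrite('pics/s16.png',np.hstack([cv2.resize(a,(400,333)),cv2.copyMakeBorder(cv2.resize(b,(400,300)),0,33,0,0,0)]))"
```

```text
37.0 [ 0.4435627  -0.35156333  0.00907154] [ 3.14157471e+00 -4.87851986e-05  1.18186646e+00] 0.02381430925044253 [-1.28876961 -0.9484959   4.03624914] [ 0.25351641  0.09916599 -0.02872152]
```

View pics/s16.png

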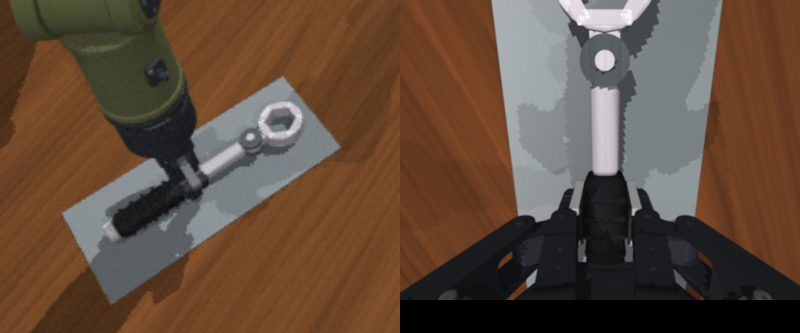

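Emit:
step_arm:
  steps:
    - [[0,0,0.0015,0],[0,0,0.0015,0],[0,0,0.0015,0],[0,0,0.0015,0],[0,0,0.0015,0],[0,0,0.0015,0],[0,0,0.0015,0],[0,0,0.0015,0],[0,0,0.0015,0],[0,0,0.0015,0]]

```text
t: 38.35
tcp_pos: [0.4436, -0.3516, 0.009]
eef_rot: [3.141, -0.001, 1.182]
force: [-4.3, 2.2, 19.8]
width: 0.0242
```

Emit:
step_arm:
  steps:
    - [[0,0,0,0],[0,0,0,0],[0,0,0,0],[0,0,0,0],[0,0,0,0],[0,0,0,0],[0,0,0,0],[0,0,0,0],[0,0,0,0],[0,0,0,0]]
  hand: -1

```text
t: 39.6
tcp_pos: [0.4436, -0.3516, 0.0074]
eef_rot: [-3.142, 0.0, 1.182]
force: [0.5, 0.1, 0.5]
width: 0.0853
```

Emit:
step_arm:
  steps:
    - [[0,0,-0.01,0],[0,0,-0.03,0],[0,0,-0.06,0],[0,0,-0.09,0],[0,0,-0.12,0],[0,0,-0.15,0],[0,0,-0.17,0],[0,0,-0.18,0],[0,0,-0.18,0],[0,0,-0.18,0]]

```text
t: 40.85
tcp_pos: [0.4433, -0.3512, 0.1866]
eef_rot: [-3.14, -0.0, 1.182]
force: [0.4, -0.0, 0.1]
width: 0.0858
```

```bash
python3 -c "
from h import *
s=st();print(s['t'],s['tcp_pos'],s['eef_rot'],s['width'],s['force'],s['wrist_torque'])
save('scene','s17.png');save('wrist','w17.png');save('top','t17.png')
Ct=cam('top');Cs=cam('scene')
for n,C in(('top',Ct),('scene',Cs)):
  for k,z in (('croissant',.072),('bun',.072),('cookies',0)):
    for r in viewer.place_of(n,k)[:1]: print(n,k,at(n,r['uv'],z,C).round(4))"
```

```text
40.85 [ 0.4432685  -0.35122765  0.18663997] [-3.14024765e+00 -3.59149634e-04  1.18185313e+00] 0.08584653794657512 [ 0.37283603 -0.00173924  0.11574618] [-0.05486266  0.0437673   0.04326875]
top croissant [0.7558 0.0188 0.072 ]
top bun [0.7693 0.1698 0.072 ]
top cookies [0.4207 0.3472 0.    ]
scene croissant [0.7526 0.0135 0.072 ]
scene bun [0.7673 0.1644 0.072 ]
scene cookies [0.4366 0.342  0.    ]
```

View pics/s17.png

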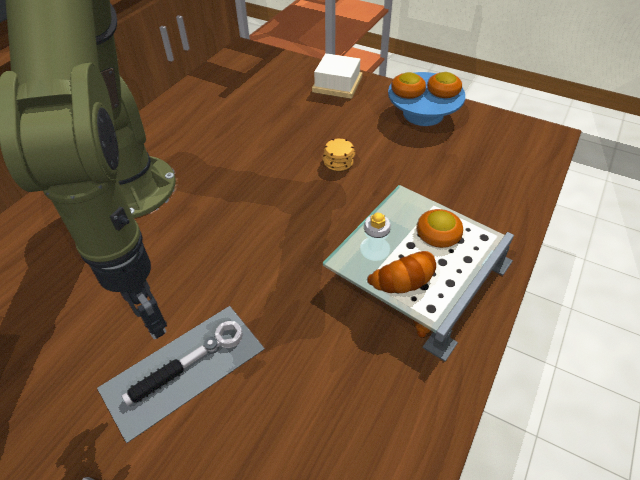

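View pics/w17.png

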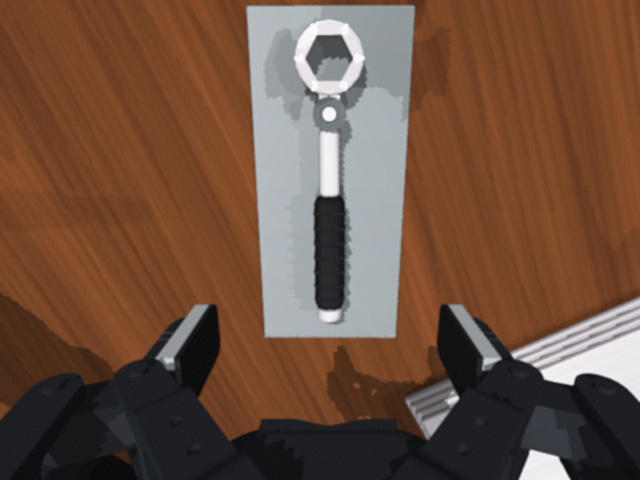

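The wrench lies flat and straight along the mat (ring (329,58), grip end (330,310)). The pastries and cookies are where they were. Handing in.

```bash
python3 -c "
from plant import ticket
print(ticket.sign_off())"
```

```text
the job is handed in; nothing more can be done
None
```

The nut is tightened to the wrench's set torque, and the wrench is back flat along the mat. The job was handed in at about 41 s of the 69 s allowed.

- **Tightening:** I seated the ring on the nut and turned it clockwise. The moment stayed near 0.5 N·m (the drag) until the nut came solid at about 0.7–0.76 rad of handle travel. I then turned about the wrench's pivot until the joint broke over at about 1.36 N·m. I measured the break angle in the pictures as about 0.11–0.12 rad and stopped there, well short of 0.25.
- **Unloading:** I brought the wrench back straight, and the last reading before lifting showed zero moment on the nut. I backed off by less than the ring's play. I did not measure the nut's final angle separately after lifting off.
- **One disturbance:** As the ring lifted off, the wrench pitched nose-down by about 20° in the fingers. I raised it clear and let the mat level it under a light 20 N grip. The largest vertical force I read was about 20 N, while pressing it flat.
- **Last checks:** The wrench lies flat and aligned with the mat, and the gripper is open and clear of everything. In the pictures the pastries, cookies and shelf look unmoved. The trained networks' before and after positions differ by up to about 12 mm, with the bun in the top view the largest of the pastries. I take this as their scatter, because the pictures show no shift.

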